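# Nest the domed dust covers on the unpacking table

### The arm

A 6-joint arm with a two-finger parallel gripper is mounted at the origin on the work surface. World frame = base frame: x ahead of the robot, y to its left, z up, the work surface at z = 0. Lengths are in m, angles in rad, forces in N, time in s.
With the tool pointing down it reaches from about 0.275 to 0.975 m from the base axis. Payload 8.4 kg.
Tool frame: the origin (TCP) lies midway between the tips of the shut fingers; the grasp point (between the pads) lies 19 mm behind it; z points along the fingers, y is the line along which they close (so a half turn about z gives the same grasp; the last joint's range is limited). The gripper opens to 92 mm and grips with 3 to 60 N. Pads are 20 mm wide; open, the fingers measure 128 mm over their backs; the gripper's body (75 mm by 189 mm) begins 69 mm behind the grasp point.
Start: joints at [1.134, 0.353, 1.633, -0, 1.155, -0.002], TCP at [0.263, 0.567, 0.215] pointing down, gripper open.
Joint ranges: [-2.63, 2.63], [-0.92, 2.1], [0.06, 2.66], [-1.3, 4.44], [0, 2.69], [-3.02, 3.02]. Speed limits (rad/s): [2.22, 2.22, 2.79, 3.14, 3.14, 3.14].

### API

Orientations are given as a 3x3 rotation matrix whose columns are the frame's x, y, z axes.
In Python, from bench import arm gives the robot as it stands.
- The arm moves only by the tool carry_out, never from a script. Its argument "increments" is a list of rows, each a list of 3 entries, a list of its own where there are three numbers: the shift along the tool's x, y, z in mm, then the turn, a rotation vector about the tool's x, y, z in rad, then the finger opening in mm, from 0 to 91.9. A call has 1 to 20 rows; each row is the pose to reach, as a shift and turn from the pose commanded when the call began, along the tool's axes at that moment; what a row does not reach only later rows make up. A row lasts 1/10 s, in which the tool goes at most 50 mm and 8.59 degrees, less where a joint would pass 70% of its speed; a pose out of reach is approached as far as the arm can. A call with a gripper value outside its range is refused whole. The fingers move at their own pace and stop on an object; "squeeze" is the grip in N (left out, the last holds). Time passes only in rows, so rows that repeat a pose let the fingers close. It gives the time, the measured TCP pose, the force, the opening and the grip force at its end, in the units of the state.
- arm.sense(): the state, without advancing time (a new reading comes with each control period).
- arm.snapshot(name): name is "side" or "top"; returns (picture, depth): 400x640x3 uint8, red, green, blue; 400x640 float32, m along the optical axis (not along the pixel's ray), 0 where there is no reading.
- arm.camera_info(name): a dict with "mtx" (3x3 intrinsics, pixels), "pose" (4x4, takes a point from camera to world coordinates). Camera axes: x right, y down, z forward; pixel columns grow to the right and rows downward; lengths in m; the calibration is good to about 2 mm. A picture is of the moment at which its call begins. camera_info takes no time and is no camera call.
- arm.job_done(): hands the job in; it is judged then, once.
The state is a dict: "time_s": time; "q": joint angles; "dq": joint speeds; "effort": joint torques, N m; "eef_pos": TCP position; "ee_rot": TCP orientation; "force": force on the tool from outside, world axes, zero at the start; "wrist_torque": the same for the moment, N m; "opening": finger opening in m; "grip_force": force on a finger pad.
Only numpy, scipy, OpenCV 4.12 (cv2) and the standard library are available. Lean on these libraries where they do the work, as an engineer would, in place of code of your own. Each camera call takes 0.05 s, during which the arm holds its last target. There are 200 camera calls.

### The job

Tidy up the power tool's red domed dust covers: one already sits mouth up in the white foam block; nest the two loose red ones in it, mouth up, so that each dome cups fully home and upright inside the cover below, making one stack of three still in the block (either loose cover may go first). Set them down gently without letting them fall, and leave the black cover where it is.

Things in the scene. Friction and masses are not known exactly. Their poses are not given: they have to be found in the camera images.
- base_mid (a point): Red cover, shaped like the loose ones, mouth up in a recess amid a fixed white foam block (130x130 mm, 45 high): shoulder on the block's top, skirt standing 28 mm above it. Point on its axis, 26 mm below its rim; z up. The next cover's dome goes inside its skirt (58 mm inside, 3 mm play) and the shoulder rests on its rim: each cover sits 28 mm above the one below.
- cover_a_mid (a point): Loose red cover, bare metal rim, mouth up on the table: 52 mm high, flat crown 30 mm wide below, dome widening to 52 mm at 24 mm up, there a shoulder out to a straight round skirt 64 mm wide to the open rim. About 120 g. Point on its axis half-way up, 26 mm below the rim; z up. Grip across the skirt, fingertips at most 24 mm below the rim, else they meet the rim below when nesting.
- cover_b_mid (a point): The other loose red cover, mouth up on the table, exactly like the first (64 mm wide, 52 mm high). Point on its axis half-way up, 26 mm below the rim; z up.
- black_mid (a point): Black cover of another tool, same shape and size (64 mm wide, 52 mm high), mouth up on the table: leave it alone. Point on its axis half-way up; z up. Also near: a jar (60 mm wide, 80 mm high) on the right and a tape roll (90 mm wide, 48 mm high) beyond the block, both over 100 mm from any loose cover, centre to centre.
There are look-alikes about, which are no part of the job. What is shaped like the part that bears base_mid but purple or turquoise is not meant.

How it is judged:
By the outcome, as a careful person would: the job done as asked, in the order asked, and still so for the second after the job is handed in, with the robot touching nothing.
It also fails if it takes over 58 s, if anything falls off the work surface, if the arm or the gripper's body presses on something with over 40 N, if the wrist force passes 120 N, or if a joint passes its speed limit or range.

## Working session

There is one attempt and no reset: what is moved stays moved. The work goes in short steps, Python scripts to look and compute and a tool call to move; the robot and the scene stay as the last step left them, time stands still between calls to the robot, and variables do not carry over. Pictures are saved under pics/ and viewed, at most 10 in all, crops included, and the job is handed in when it is done.

Besides the shell and the picture viewer there is one more tool, called after "Call:" as name([rows], argument=value, ...), one row to a line, values as JSON. carry_out: Moves the arm, as the interface text tells. Its arguments: {"type":"object","properties":{"increments":{"type":"array"},"squeeze":{"type":"number"}},"required":["increments"]}

```bash
mkdir -p pics; python3 - <<'E'
from bench import arm
import cv2,numpy as np
for n in("top","side"):
    p,d=arm.snapshot(n); cv2.imwrite(f"pics/{n}0.png",p[:,:,::-1]); np.savez(f"{n}0.npz",p=p,d=d)
    c=arm.camera_info(n); print(n,np.round(c["mtx"],1).tolist(),np.round(c["pose"],3).tolist())
s=arm.sense(); print(s["time_s"],s["eef_pos"],np.round(s["ee_rot"],3).tolist(),s["opening"])
E
```

```text
top [[414.2, 0.0, 318.0], [0.0, 414.2, 202.9], [0.0, 0.0, 1.0]] [[0.027, -0.994, 0.107, 0.408], [-0.999, -0.025, 0.022, -0.0], [-0.019, -0.107, -0.994, 0.986], [0.0, 0.0, 0.0, 1.0]]
side [[363.8, 0.0, 323.5], [0.0, 363.8, 197.3], [0.0, 0.0, 1.0]] [[0.908, -0.183, 0.377, 0.231], [-0.419, -0.42, 0.805, -0.626], [0.011, -0.889, -0.458, 0.436], [0.0, 0.0, 0.0, 1.0]]
0.1 [0.26307355 0.56644017 0.21394075] [[-0.907, 0.421, -0.001], [0.421, 0.907, -0.001], [-0.0, -0.001, -1.0]] 0.09168764830633616
```

View pics/top0.png

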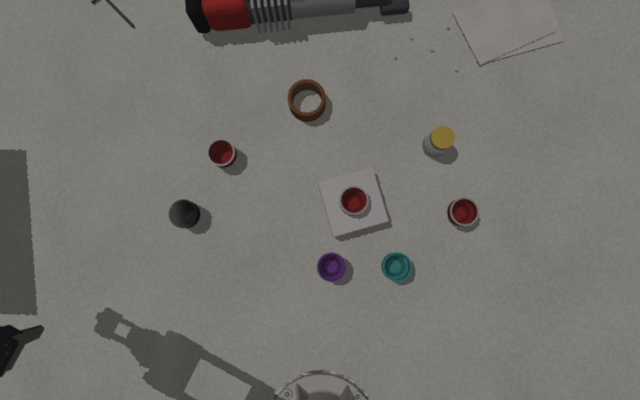

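View pics/side0.png

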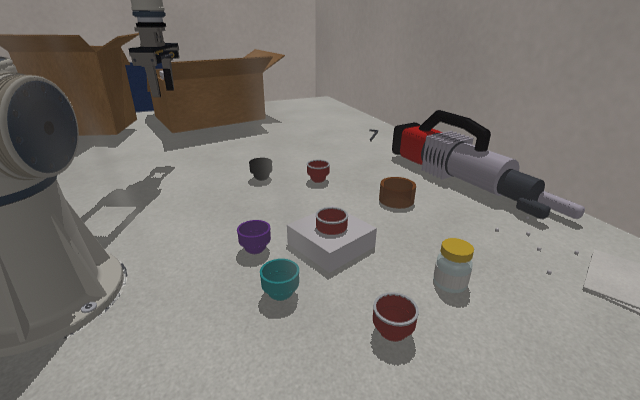

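```bash
cat > h.py <<'E'
import numpy as np,cv2
from scipy.optimize import least_squares
def world(d,c):
    v,u=np.mgrid[:400,:640]; K=c["mtx"]
    P=np.stack([(u-K[0,2])/K[0,0]*d,(v-K[1,2])/K[1,1]*d,d],-1)
    return P@c["pose"][:3,:3].T+c["pose"][:3,3]
def rim(W,d,u,v,z,r=24,tol=.007,R=None):
    "fit circle to depth points near rim height"
    w=W[v-r:v+r,u-r:u+r].reshape(-1,3); ok=d[v-r:v+r,u-r:u+r].ravel()>0
    q=w[ok&(abs(w[:,2]-z)<tol)]
    f=lambda p:np.hypot(q[:,0]-p[0],q[:,1]-p[1])-p[2]
    s=least_squares(f,[*np.median(q[:,:2],0),.031],loss="soft_l1",f_scale=.002)
    return s.x,q[:,2].mean(),len(q),np.sqrt(np.mean(s.fun**2))
E
python3 - <<'E'
from bench import arm
from h import *
a=np.load("top0.npz");c=arm.camera_info("top");W=world(a["d"],c)
for n,u,v,z in(("A",222,153,.052),("B",463,212,.052),("base",354,201,.073),("black",184,213,.052),("purple",331,267,.052),("turq",396,267,.052)):
    print(n,*[np.round(x,4) for x in rim(W,a["d"],u,v,z)])
b=np.load("side0.npz");cs=arm.camera_info("side");W=world(b["d"],cs)
for n,u,v,z in(("A",318,165,.052),("B",395,312,.052),("base",332,217,.073)):
    print("side",n,*[np.round(x,4) for x in rim(W,b["d"],u,v,z,r=28)])
ims=[cv2.resize(a["p"][v-22:v+22,u-22:u+22],(264,264),interpolation=cv2.INTER_CUBIC) for u,v in((222,153),(463,212),(354,201))]
cv2.imwrite("pics/crop1.png",np.hstack(ims)[:,:,::-1])
E
```

```text
A [0.6216 0.2495 0.0305] 0.0519 192 0.0014
B [ 0.4986 -0.307   0.0304] 0.052 198 0.0014
base [ 0.5154 -0.0572  0.0305] 0.0733 174 0.0013
black [0.4772 0.3278 0.0305] 0.0522 192 0.0014
purple [ 0.3668 -0.0116  0.0306] 0.0526 160 0.0012
turq [ 0.3714 -0.1573  0.0304] 0.0524 181 0.0013
side A [0.6208 0.2455 0.0307] 0.0492 117 0.0017
side B [ 0.4964 -0.3111  0.0304] 0.0501 535 0.0013
side base [ 0.5139 -0.0611  0.0304] 0.0706 251 0.0013
```

View pics/crop1.png

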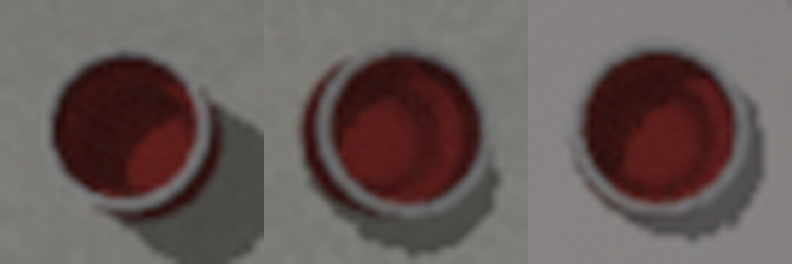

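In the top picture, the possible red covers are the loose ones at (222,153) and (463,212) and the one in the foam block at (354,201). The look-alikes are black (184,213), purple (331,267) and turquoise (396,267), plus the red end of the tool (230,12). The crop shows three red covers with bare metal rims. Heights check out: about 52 mm for the loose covers and 73 mm for the base. Both cameras agree on the offsets between covers to within 1 mm. I'll take A (222,153) first.

Call:
carry_out([
  [[-40,-12,8],[0,0,0.1],91],
  [[-80,-24,16],[0,0,0.2],91],
  [[-120,-36,24],[0,0,0.3],91],
  [[-160,-48,32],[0,0,0.4],91],
  [[-200,-60,40],[0,0,0.5],91],
  [[-240,-72,50],[0,0,0.6],91],
  [[-280,-84,58],[0,0,0.7],91],
  [[-320,-96,66],[0,0,0.8],91],
  [[-360,-108,74],[0,0,0.9],91],
  [[-400,-120,82],[0,0,1.0],91],
  [[-435,-131,90],[0,0,1.08],91],
  [[-459,-139,94],[0,0,1.136],91],
  [[-459,-139,94],[0,0,1.136],91],
  [[-459,-139,94],[0,0,1.136],91],
  [[-459,-139,94],[0,0,1.136],91],
], squeeze=15)

```text
time_s: 1.6
eef_pos: [0.6202, 0.2481, 0.1205]
ee_rot: [[-0.001, 1.0, -0.001], [1.0, 0.001, 0.0], [0.0, -0.001, -1.0]]
force: [-1.8, 0.5, -0.2]
opening: 0.0911
grip_force: 0.0
```

```bash
python3 - <<'E'
from bench import arm
from h import *
s=arm.sense(); print(s["time_s"],s["eef_pos"],np.round(s["ee_rot"],3).tolist(),np.round(s["q"],2))
p,d=arm.snapshot("side"); t,_=arm.snapshot("top")
cr=[cv2.resize(p[80:220,230:410],(540,420)),cv2.resize(t[100:210,175:265],(255,312))]
im=np.zeros((420,795,3),np.uint8); im[:,:540]=cr[0]; im[:312,540:]=cr[1]
cv2.imwrite("pics/hov1.png",im[:,:,::-1])
E
```

```text
1.6 [0.62019554 0.24812876 0.12051828] [[-0.001, 1.0, -0.001], [1.0, 0.001, 0.0], [0.0, -0.001, -1.0]] [0.38 0.51 1.61 0.   1.02 0.38]
```

View pics/hov1.png

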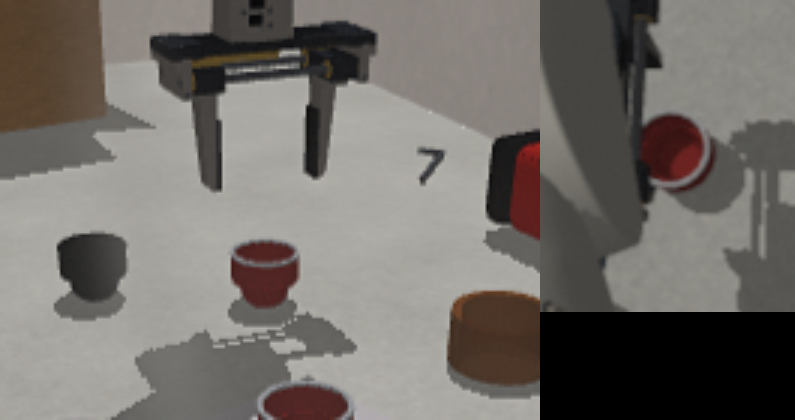

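The side view shows the fingers (crop x 213 and 316, centre 264) straddling cover A (centre 265), with clear space below. I'll descend and grip.

Call:
carry_out([
  [[0,1,20],[0,0,0],91],
  [[0,1,45],[0,0,0],91],
  [[0,1,65],[0,0,0],91],
  [[0,1,80],[0,0,0],91],
  [[0,1,88],[0,0,0],91],
  [[0,1,90.5],[0,0,0],91],
  [[0,1,90.5],[0,0,0],91],
  [[0,1,90.5],[0,0,0],75],
  [[0,1,90.5],[0,0,0],72],
  [[0,1,90.5],[0,0,0],69],
  [[0,1,90.5],[0,0,0],66],
  [[0,1,90.5],[0,0,0],63],
  [[0,1,90.5],[0,0,0],58],
  [[0,1,90.5],[0,0,0],55],
  [[0,1,90.5],[0,0,0],55],
  [[0,1,90.5],[0,0,0],55],
], squeeze=15)

```text
time_s: 3.3
eef_pos: [0.622, 0.2475, 0.0304]
ee_rot: [[0.0, 1.0, -0.0], [1.0, -0.0, 0.0], [0.0, -0.0, -1.0]]
force: [-2.9, -0.6, 5.9]
opening: 0.064
grip_force: 15.0
```

Call:
carry_out([
  [[0,0,-4],[0,0,0],55],
  [[0,0,-14],[0,0,0],55],
  [[0,0,-34],[0,0,0],55],
  [[0,0,-59],[0,0,0],55],
  [[0,0,-84],[0,0,0],55],
  [[0,0,-109],[0,0,0],55],
  [[-10,-4,-125],[0,0,0],55],
  [[-30,-11,-130],[0,0,0],55],
  [[-60,-21,-130],[0,0,0],55],
  [[-92,-32,-130],[0,0,0],55],
  [[-124,-43,-130],[0,0,0],55],
  [[-156,-54,-130],[0,0,0],55],
  [[-188,-66,-130],[0,0,0],55],
  [[-220,-77,-130],[0,0,0],55],
  [[-250,-88,-130],[0,0,0],55],
  [[-276,-97,-130],[0,0,0],55],
  [[-294,-103,-130],[0,0,0],55],
  [[-304,-106,-130],[0,0,0],55],
  [[-307,-107,-130],[0,0,0],55],
  [[-307,-107,-130],[0,0,0],55],
])

```text
time_s: 5.3
eef_pos: [0.5145, -0.0598, 0.1598]
ee_rot: [[0.001, 1.0, -0.0], [1.0, -0.001, 0.0], [0.0, -0.0, -1.0]]
force: [-0.5, 0.6, -1.0]
opening: 0.0642
grip_force: 15.0
```

```bash
python3 - <<'E'
from bench import arm
from h import *
s=arm.sense(); print(s["time_s"],s["eef_pos"],s["opening"],s["grip_force"],s["force"])
p,d=arm.snapshot("side"); W=world(d,arm.camera_info("side")); np.savez("side2.npz",p=p,d=d)
t,dt=arm.snapshot("top")
cv2.imwrite("pics/hov2.png",np.hstack([cv2.resize(p[80:280,250:420],(510,600)),cv2.resize(t[150:250,300:380],(280,350))[:600] if 0 else cv2.copyMakeBorder(cv2.resize(t[150:250,300:380],(280,350)),0,250,0,0,cv2.BORDER_CONSTANT)])[:,:,::-1])
E
```

```text
5.3 [ 0.51454644 -0.05981657  0.15983152] 0.06416843433185072 14.999772403389215 [-0.52798837  0.59343013 -1.02307262]
```

View pics/hov2.png

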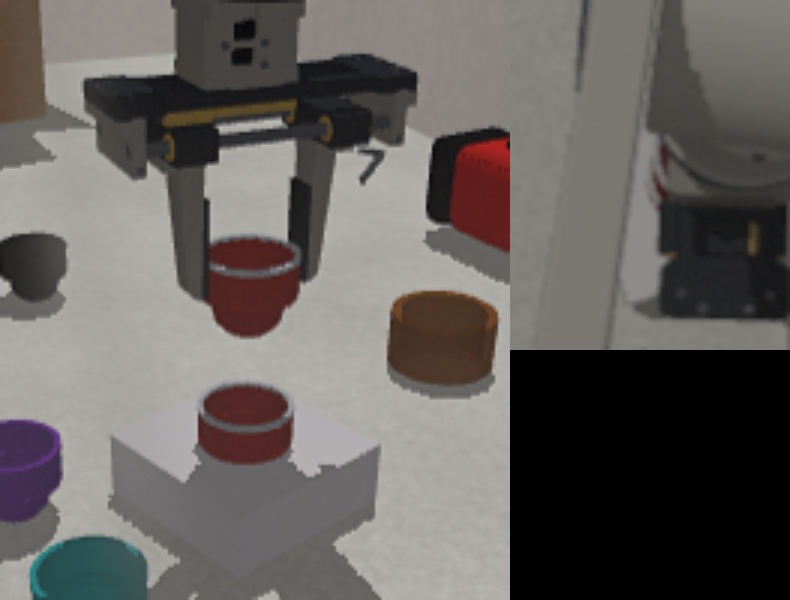

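The side picture shows cover A held upright, rim at about (335,166), above the base rim at (332,216). I'll measure the offset between them.

```bash
python3 - <<'E'
from bench import arm
from h import *
a=np.load("side2.npz");W=world(a["d"],arm.camera_info("side"));p=a["p"].astype(int)
# skirt + rim of held cover: mask out the dark fingers by colour (red)
red=(p[...,0]>1.7*p[...,1])
def fit(u,v,zlo,zhi,r=26):
    s=np.s_[v-r:v+r,u-r:u+r]; w=W[s].reshape(-1,3); k=red[s].ravel()&(w[:,2]>zlo)&(w[:,2]<zhi); q=w[k]
    best=[]
    # outer skirt only (near side): radius 32 known
    f=lambda c:np.hypot(q[:,0]-c[0],q[:,1]-c[1])-.032
    o=least_squares(f,q[:,:2].mean(0)+[.01,.02],loss="soft_l1",f_scale=.001); return np.round(o.x,4),len(q),np.round(np.median(abs(o.fun)),4)
print("base rim",rim(W,a["d"],332,216,.071,r=22)); print("held rim",rim(W,a["d"],335,166,.178,r=20))
print("base skirt",fit(332,222,.048,.066)); print("held skirt",fit(335,172,.154,.173))
E
```

```text
base rim (array([ 0.51375369, -0.06128937,  0.03045308]), np.float64(0.06974662445351396), 301, np.float64(0.001360833303206611))
held rim (array([ 0.51398917, -0.06131543,  0.03091837]), np.float64(0.1772676857398007), 424, np.float64(0.0030814452330970637))
base skirt (array([ 0.5141, -0.0611]), 415, np.float64(0.0016))
held skirt (array([ 0.514 , -0.0602]), 408, np.float64(0.0013))
```

Call:
carry_out([
  [[0,0,6],[0,0,0],55],
  [[0,0,16],[0,0,0],55],
  [[0,0,28],[0,0,0],55],
  [[0,0,40],[0,0,0],55],
  [[0,0,50],[0,0,0],55],
  [[0,0,58],[0,0,0],55],
  [[0,0,64],[0,0,0],55],
  [[0,0,68],[0,0,0],55],
  [[0,0,71],[0,0,0],55],
  [[0,0,74],[0,0,0],55],
  [[0,0,76],[0,0,0],55],
  [[0,0,77.5],[0,0,0],55],
  [[0,0,78.5],[0,0,0],55],
  [[0,0,79],[0,0,0],55],
  [[0,0,79],[0,0,0],55],
])

```text
time_s: 6.9
eef_pos: [0.515, -0.0596, 0.0811]
ee_rot: [[-0.0, 1.0, 0.0], [1.0, 0.0, -0.0], [-0.0, 0.0, -1.0]]
force: [0.3, -0.4, -0.2]
opening: 0.0643
grip_force: 15.0
```

Call:
carry_out([
  [[0,0,0.5],[0,0,0],55],
  [[0,0,1],[0,0,0],55],
  [[0,0,1.5],[0,0,0],55],
  [[0,0,2],[0,0,0],55],
  [[0,0,2],[0,0,0],55],
])

```text
time_s: 7.4
eef_pos: [0.515, -0.0596, 0.0793]
ee_rot: [[-0.0, 1.0, 0.0], [1.0, 0.0, -0.0], [-0.0, 0.0, -1.0]]
force: [-1.8, 0.4, 3.1]
opening: 0.0641
grip_force: 15.0
```

Call:
carry_out([
  [[0,0,0.4],[0,0,0],55],
  [[0,0,0.8],[0,0,0],55],
  [[0,0,0.8],[0,0,0],55],
])

```text
time_s: 7.7
eef_pos: [0.5151, -0.0596, 0.0792]
ee_rot: [[-0.0, 1.0, 0.0], [1.0, 0.0, -0.0], [-0.0, 0.0, -1.0]]
force: [-4.1, 0.4, 12.2]
opening: 0.0642
grip_force: 15.0
```

```bash
python3 - <<'E'
from bench import arm
from h import *
s=arm.sense(); print(s["eef_pos"],s["force"])
p,d=arm.snapshot("side"); W=world(d,arm.camera_info("side"))
print("rim A", rim(W,d,334,202,.099,r=20,tol=.006))
cv2.imwrite("pics/nest1.png",cv2.resize(p[130:260,260:410],(600,520))[:,:,::-1])
E
```

```text
[ 0.51509207 -0.05958399  0.07919547] [-4.13760685  0.4331481  12.22158881]
rim A (array([ 0.51447257, -0.06096372,  0.03103494]), np.float64(0.09812945291015722), 324, np.float64(0.0037018335840379485))
```

View pics/nest1.png

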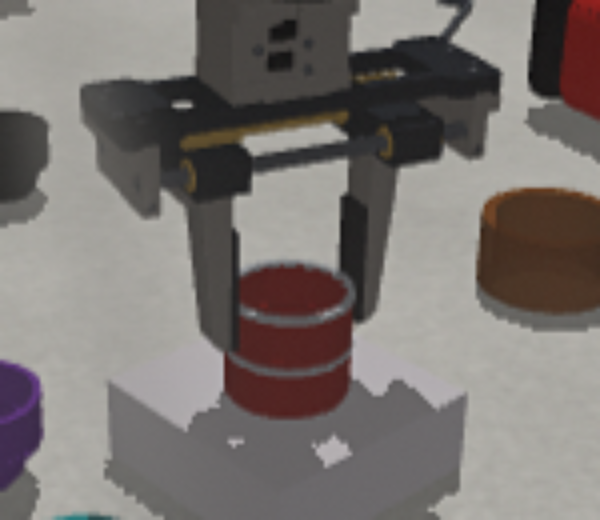

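The cover is seated at the predicted height, with the metal rim line level in the crop (y 365). I'll ease off, open, rise, and go to B.

Call:
carry_out([
  [[0,0,-0.5],[0,0,0],55],
  [[0,0,-0.8],[0,0,0],55],
  [[0,0,-0.8],[0,0,0],64],
  [[0,0,-0.8],[0,0,0],66],
  [[0,0,-0.8],[0,0,0],70],
  [[0,0,-0.8],[0,0,0],78],
  [[0,0,-0.8],[0,0,0],88],
  [[0,0,-0.8],[0,0,0],91],
  [[0,0,-0.8],[0,0,0],91],
  [[0,0,-5],[0,0,0],91],
  [[0,0,-15],[0,0,0],91],
  [[0,0,-35],[0,0,0],91],
  [[0,0,-60],[0,0,0],91],
  [[0,0,-75],[0,0,0],91],
  [[0,0,-80],[0,0,0],91],
])

```text
time_s: 9.25
eef_pos: [0.5162, -0.0597, 0.1607]
ee_rot: [[0.0, 1.0, 0.004], [1.0, -0.0, -0.0], [-0.0, 0.004, -1.0]]
force: [0.8, 0.4, 0.5]
opening: 0.0909
grip_force: 0.0
```

Call:
carry_out([
  [[-15,-1,0],[0,0,0],91],
  [[-45,-3,0],[0,0,0],91],
  [[-80,-5,0],[0,0,0],91],
  [[-115,-8,0],[0,0,0],91],
  [[-150,-10,0],[0,0,0],91],
  [[-185,-13,10],[0,0,0],91],
  [[-215,-15,20],[0,0,0],91],
  [[-238,-16,30],[0,0,0],91],
  [[-248,-17,38],[0,0,0],91],
  [[-250,-17,40],[0,0,0],91],
  [[-250,-17,40],[0,0,0],91],
  [[-250,-17,40],[0,0,0],91],
])

```text
time_s: 10.45
eef_pos: [0.4981, -0.3087, 0.1184]
ee_rot: [[-0.001, 1.0, -0.0], [1.0, 0.001, 0.0], [0.0, -0.0, -1.0]]
force: [-0.9, 1.2, 0.2]
opening: 0.0911
grip_force: 0.0
```

```bash
python3 - <<'E'
from bench import arm
from h import *
s=arm.sense(); print(s["time_s"],s["eef_pos"],s["force"])
p,d=arm.snapshot("side"); W=world(d,arm.camera_info("side"))
print("rim A", rim(W,d,334,202,.099,r=20,tol=.006)); print("rim B", rim(W,d,395,312,.050,r=28))
cv2.imwrite("pics/hov3.png",p[:,150:550,::-1])
E
```

```text
10.45 [ 0.49806463 -0.30870817  0.11841673] [-0.92089472  1.23288182  0.19418833]
rim A (array([ 0.51421785, -0.06095183,  0.03047941]), np.float64(0.09807464830737869), 168, np.float64(0.0012856553906247798))
rim B (array([ 0.4963896 , -0.31119644,  0.03038214]), np.float64(0.04928599219026779), 618, np.float64(0.0012525774118019642))
```

View pics/hov3.png

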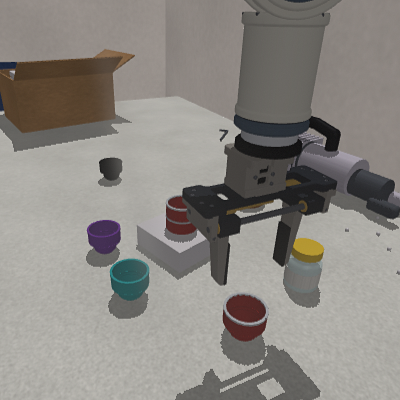

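The two-cover stack stands at full height and well centred. The fingers straddle cover B at (395,316), and the jar is clear of them. I'll descend and grip B.

Call:
carry_out([
  [[-1,-1,20],[0,0,0],91],
  [[-1,-1,45],[0,0,0],91],
  [[-1,-1,65],[0,0,0],91],
  [[-1,-1,80],[0,0,0],91],
  [[-1,-1,86],[0,0,0],91],
  [[-1,-1,88.5],[0,0,0],91],
  [[-1,-1,88.5],[0,0,0],91],
  [[-1,-1,88.5],[0,0,0],75],
  [[-1,-1,88.5],[0,0,0],72],
  [[-1,-1,88.5],[0,0,0],69],
  [[-1,-1,88.5],[0,0,0],66],
  [[-1,-1,88.5],[0,0,0],63],
  [[-1,-1,88.5],[0,0,0],58],
  [[-1,-1,88.5],[0,0,0],55],
  [[-1,-1,88.5],[0,0,0],55],
  [[-1,-1,88.5],[0,0,0],55],
], squeeze=15)

```text
time_s: 12.1
eef_pos: [0.4973, -0.3108, 0.0301]
ee_rot: [[0.0, 1.0, 0.001], [1.0, -0.0, -0.0], [-0.0, 0.001, -1.0]]
force: [0.4, 1.1, 4.9]
opening: 0.0648
grip_force: 15.0
```

Call:
carry_out([
  [[0,0,-4],[0,0,0],55],
  [[0,0,-14],[0,0,0],55],
  [[0,0,-34],[0,0,0],55],
  [[0,0,-59],[0,0,0],55],
  [[0,0,-84],[0,0,0],55],
  [[0,0,-109],[0,0,0],55],
  [[0,0,-132],[0,0,0],55],
  [[5,0,-142],[0,0,0],55],
  [[20,1,-145],[0,0,0],55],
  [[45,3,-145],[0,0,0],55],
  [[75,5,-145],[0,0,0],55],
  [[107,8,-145],[0,0,0],55],
  [[139,10,-145],[0,0,0],55],
  [[171,12,-145],[0,0,0],55],
  [[200,14,-145],[0,0,0],55],
  [[225,16,-145],[0,0,0],55],
  [[240,17,-145],[0,0,0],55],
  [[248,18,-145],[0,0,0],55],
  [[250,18,-145],[0,0,0],55],
  [[250,18,-145],[0,0,0],55],
])

```text
time_s: 14.1
eef_pos: [0.5149, -0.0608, 0.1746]
ee_rot: [[-0.0, 1.0, -0.0], [1.0, 0.0, -0.0], [-0.0, -0.0, -1.0]]
force: [0.9, -1.0, -1.8]
opening: 0.0642
grip_force: 15.0
```

```bash
python3 - <<'E'
from bench import arm
from h import *
s=arm.sense(); print(s["time_s"],s["eef_pos"],s["opening"],s["grip_force"],s["force"])
p,d=arm.snapshot("side"); W=world(d,arm.camera_info("side"))
cv2.imwrite("pics/hov4.png",cv2.resize(p[80:280,250:420],(510,600))[:,:,::-1])
print("stack rim",rim(W,d,334,202,.098,r=20,tol=.006))
for v in(155,159): print("held rim",rim(W,d,335,v,.194,r=20,tol=.006))
E
```

```text
14.1 [ 0.51490538 -0.06080337  0.17458524] 0.0641509641736093 14.999807600397617 [ 0.94893668 -0.96001935 -1.8031568 ]
stack rim (array([ 0.51428911, -0.06101735,  0.03037275]), np.float64(0.09763071006165916), 317, np.float64(0.0013686268644013623))
held rim (array([ 0.5142998 , -0.06175717,  0.03084494]), np.float64(0.19316823937642097), 363, np.float64(0.0030752432230799227))
held rim (array([ 0.5142998 , -0.06175717,  0.03084494]), np.float64(0.19316823937642097), 363, np.float64(0.0030752432230799227))
```

View pics/hov4.png

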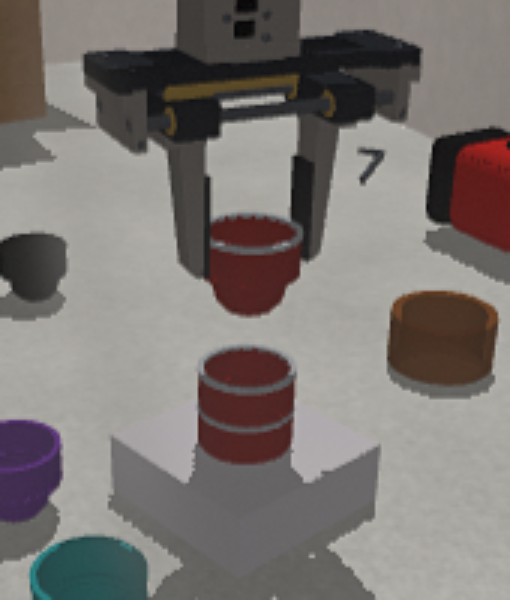

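Cover B is held upright, rim at crop (255,233), over the stack rim at (247,370). The measured offset is under 1 mm. I'll lower it, with home expected at TCP z of about 0.107.

Call:
carry_out([
  [[0.5,0,6],[0,0,0],55],
  [[0.5,0,16],[0,0,0],55],
  [[0.5,0,27],[0,0,0],55],
  [[0.5,0,37],[0,0,0],55],
  [[0.5,0,46],[0,0,0],55],
  [[0.5,0,53],[0,0,0],55],
  [[0.5,0,58],[0,0,0],55],
  [[0.5,0,61],[0,0,0],55],
  [[0.5,0,63],[0,0,0],55],
  [[0.5,0,64.5],[0,0,0],55],
  [[0.5,0,65.5],[0,0,0],55],
  [[0.5,0,66.5],[0,0,0],55],
  [[0.5,0,67],[0,0,0],55],
  [[0.5,0,67],[0,0,0],55],
])

```text
time_s: 15.55
eef_pos: [0.515, -0.0601, 0.1078]
ee_rot: [[0.0, 1.0, 0.0], [1.0, -0.0, -0.0], [-0.0, 0.0, -1.0]]
force: [-0.2, 0.3, -0.5]
opening: 0.0647
grip_force: 15.0
```

Call:
carry_out([
  [[0,0,0.3],[0,0,0],55],
  [[0,0,0.6],[0,0,0],55],
  [[0,0,0.9],[0,0,0],55],
  [[0,0,1.2],[0,0,0],55],
  [[0,0,1.2],[0,0,0],55],
])

```text
time_s: 16.05
eef_pos: [0.5151, -0.0601, 0.107]
ee_rot: [[0.0, 1.0, 0.0], [1.0, -0.0, -0.0], [-0.0, 0.0, -1.0]]
force: [-1.7, 0.4, 6.3]
opening: 0.0644
grip_force: 15.0
```

Contact came at the predicted height (0.107), so the cover is seated. I'll release, rise and check.

Call:
carry_out([
  [[0,0,-0.3],[0,0,0],55],
  [[0,0,-0.4],[0,0,0],55],
  [[0,0,-0.4],[0,0,0],64],
  [[0,0,-0.4],[0,0,0],66],
  [[0,0,-0.4],[0,0,0],70],
  [[0,0,-0.4],[0,0,0],78],
  [[0,0,-0.4],[0,0,0],88],
  [[0,0,-0.4],[0,0,0],91],
  [[0,0,-0.4],[0,0,0],91],
  [[0,0,-5],[0,0,0],91],
  [[0,0,-15],[0,0,0],91],
  [[0,0,-35],[0,0,0],91],
  [[0,0,-60],[0,0,0],91],
  [[0,0,-85],[0,0,0],91],
  [[0,0,-100],[0,0,0],91],
  [[0,0,-105],[0,0,0],91],
  [[0,0,-105],[0,0,0],91],
])

```text
time_s: 17.75
eef_pos: [0.5154, -0.0601, 0.2126]
ee_rot: [[0.0, 1.0, 0.002], [1.0, -0.0, -0.0], [-0.0, 0.002, -1.0]]
force: [0.2, -0.1, 1.0]
opening: 0.0909
grip_force: 0.0
```

```bash
python3 - <<'E'
from bench import arm
from h import *
s=arm.sense(); print(s["time_s"],s["eef_pos"],s["force"])
p,d=arm.snapshot("side"); W=world(d,arm.camera_info("side"))
print("top rim",rim(W,d,334,189,.126,r=20,tol=.006))
cv2.imwrite("pics/end.png",cv2.resize(p[80:280,250:420],(510,600))[:,:,::-1])
E
```

```text
17.75 [ 0.51542162 -0.06012412  0.21256086] [ 0.20911313 -0.11804923  0.97113994]
top rim (array([ 0.51425445, -0.06077348,  0.03051363]), np.float64(0.1254784747277718), 331, np.float64(0.0013882835681773566))
```

View pics/end.png

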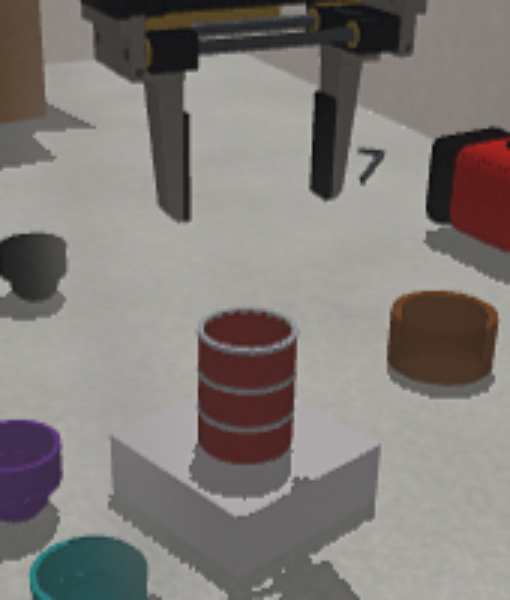

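The picture shows three covers stacked upright and evenly spaced, top rim at crop (247,331). The black cover hasn't moved and the gripper is clear of everything.

```bash
python3 -c "
from bench import arm
print(arm.job_done())"
```

```text
the job is handed in; nothing more can be done
None
```

Both loose red covers are nested mouth up in the block cover, making an upright stack of three; the black cover was left where it was, and the job was handed in at about 18 s.

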